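# Bolt down the boiler cover and hold the level probe in its port

## Task

Turn the three T-handled bolts on the boiler's cover clockwise, one after another, fully to their stops. Then take the long level probe (the one with the tall white insulator) out of the rack by its insulator and lower its rod into the boiler through the port in the middle of the cover, without the probe ever touching any part of the boiler or its bolts, until the dark ring on the rod is level with the port's rim. Finish while still holding the probe there, upright, centred in the port and still, so that the meter can be read; leave the other probes and everything else lying about where they are.

Things in the scene. Friction and masses are not known exactly. Their poses are not given: they have to be found in the camera images.
- boiler: small upright espresso boiler that does not move: copper shell 120 mm across on a dark foot, steel cover 176 mm across whose top face is 103 mm above the table. Origin: centre of its underside, on the table. z up. In its own frame the port is on the axis and the three bolts a, b, c stand 72 mm from the axis at 90, 210 and 330 degrees counter-clockwise from its x axis. A brass plug and a valve base between the bolts stand 10 mm above the cover.
- port (a point): centre of the mouth of the brass port boss in the middle of the cover: an upright, open bore 20 mm in diameter, boss 30 mm outside, rim 14 mm above the cover (117 mm above the table). The bore is 24 mm deep and opens into the empty boiler, whose floor is 105 mm below the rim. z up.
- bolt_a (a joint): turn of bolt a in rad: grows clockwise seen from above; 1.40 is its end stop (tight), starts between 0 and 0.45. Stiff turning with about 0.15 N m of friction; it stays where it is left and hardly sinks as it turns.
- bolt_b (a joint): the same for bolt b
- bolt_c (a joint): the same for bolt c
- tbar_a (a point): centre of bolt a's black T-handle, on the bolt's axis 41 mm above the cover. The bar is 46 mm long along this point's x axis, 10 mm thick along its y axis, and 22 mm high (30 to 52 mm above the cover); under it is a hub 17 mm in diameter. The point turns with the bolt; z up.
- tbar_b (a point): the same for bolt b
- tbar_c (a point): the same for bolt c
- rack: fixed rack: aluminium plate 60 x 234 x 6 mm, top face 130 mm above the table, on two end legs over a grey base. Origin: centre of its underside on the table; z up. Along its y axis, at -75, 0 and +75 mm, are three holes 13 mm in diameter in which three probes hang by their collars, in any order.
- probe: the long level probe, 44 to 77 g, round about its z axis, hanging upright in one of the rack's holes. Origin: centre of the underside of its white collar (collar 26 mm across, 4 mm thick, resting on the rack plate). Above the collar is a white cylindrical insulator 18 mm in diameter from 4 to 44 mm above the origin, topped by a steel terminal stud up to 56 mm. Below the origin is a bare steel rod 6 mm in diameter and 115 mm long. z points up along the rod.
- probe_grip (a point): point on the probe's axis, 27 mm above the origin, in the middle of the white insulator
- probe_ring (a point): middle of the dark ring, 6 mm wide, on the probe's rod, 55 mm below the origin
- probe_tip (a point): lower end of the probe's rod, 115 mm below the origin
- short_probe: short probe in the rack, to be left: white insulator only 18 mm tall, rod 55 mm. Origin: underside of its collar
- sensor: temperature sensor in the rack, to be left: brass head, rod 80 mm. Origin: underside of its brass collar
- meter: grey multimeter 150 x 76 x 40 mm, lying loose, to be left. Origin: centre of its underside
- spanner: steel spanner lying loose, to be left
- driver: screwdriver lying loose, to be left
- jug: steel milk jug 72 mm across, 100 mm tall, loose, to be left. Origin: centre of its underside
- tamper: steel tamper 58 mm across, 88 mm tall, loose, to be left. Origin: centre of its underside
- gasket: black rubber ring gasket 72 mm across, 8 mm thick, loose, to be left. Origin: centre of its underside

How it is judged (in metres and radians):
On the way, in this order (a step that is already met when the one before it is completed fails the run):
1. all three bolts are turned clockwise to their stops (value of joint each of bolt_a, bolt_b, bolt_c above 1.3 rad), for 0.1 s.
2. the long probe is held clear above the port (z of probe_tip in the frame of port above 0.002 m and horizontal distance between probe_tip and port below 0.03 m and contact force between probe and the fingers above 0.5 N), for 0.05 s.
At the end, for the whole second after the job is handed in: Ended with the gripper alone holding the probe: ring within 7 mm of the rim's height, ring and tip within 4.5 mm of the port's axis, within 4.5 degrees of upright, slower than 10 mm/s, not touching the boiler; all three bolts within 0.1 rad of their stops (all of step 1 and z of probe_ring in the frame of port between -0.007 and 0.007 m and horizontal distance between each of probe_ring, probe_tip and port below 0.0045 m and angle between probe's own z axis and vertical below 0.08 rad and contact force between probe and the fingers above 0.5 N and contact force between probe and boiler below 0.1 N and linear speed of probe below 0.01 m/s); the arm keeps its last pose, push and grip.
It fails at once if the long probe touches the boiler or its bolts (more than 0.3 N) (contact force between probe and boiler above 0.3 N).
It fails at once if another probe is moved more than 15 mm (distance of any of short_probe, sensor from where it was at the start of the episode above 0.015 m).
It fails at once if a bystander on the table is moved more than 20 mm (distance of any of meter, spanner, driver, jug, tamper, gasket from where it was at the start of the episode above 0.02 m).
It also fails if it takes over 72 s, if anything falls off the work surface, if the arm or the gripper's body presses on something with over 40 N, if the wrist force passes 120 N, or if a joint passes its speed limit or range.

## Robot

A 6-joint arm with a two-finger parallel gripper is mounted at the origin on the work surface. World frame = base frame: x ahead of the robot, y to its left, z up, the work surface at z = 0. Lengths are in mm, angles in rad, forces in N, time in s.
With the tool pointing down it reaches from about 275 to 750 mm from the base axis. Payload 10.2 kg.
Tool frame: the origin (TCP) lies at the very end of the fingers, on their centre line; the grasp point (between the pads) lies 19 mm behind it (ctrl.hold_point_z is the distance from the TCP to the grasp point, in mm); z points along the fingers, y is the direction in which the jaws open and shut (so a half turn about z gives the same grasp; the last joint's range is limited). The gripper opens to 85 mm and grips with 20 to 120 N. Pads are 22 mm wide; open, the fingers measure 114 mm over their backs; the gripper's body (76 mm by 85 mm) begins 54 mm behind the grasp point. The pads swing forward as they close: fully open they stand 13 mm farther back than shut.
Start: joints at [1.019, 0.313, 1.498, -0, 1.331, -0.223], TCP at [169.539, 496.878, 231.294] pointing down, gripper open.
Joint ranges: [-2.94, 2.94], [-0.97, 2.17], [0.19, 2.56], [-1.23, 4.37], [0.02, 3.11], [-2.88, 2.88]. Speed limits (rad/s): [2.39, 2.39, 3.01, 3.14, 3.14, 3.14].

## Interface

Orientations are given as a unit quaternion [w, x, y, z].
In Python, from rig import readout, cams, workorder, spotter, ctrl gives the robot as it stands.
- The arm moves only by the tool step_arm, never from a script. Its argument "plan" is text: rows parted by semicolons, each of 5 numbers parted by spaces: the shift along the tool's x, y, z in cm, then the turn about the tool's z in degrees, then the opening in per cent of the stroke, from 0 (shut) to 100 (fully open). In form: x y z twist gripper; .... A call has 1 to 10 rows; each row is the pose to reach, as a shift and turn from the pose commanded when the call began, along the tool's axes at that moment; what a row does not reach only later rows make up. A row lasts 1/10 s, in which the tool goes at most 50 mm and 8.59 degrees, less where a joint would pass 70% of its speed; a pose out of reach is approached as far as the arm can. A call with a gripper value outside its range is refused whole. The fingers move at their own pace and stop on an object; "grip_force" is the grip in N (left out, the last holds). Time passes only in rows, so rows that repeat a pose let the fingers close. It gives the time, the measured TCP pose, the force and the opening at its end, in the units of the state.
- readout.sense(): the state, without advancing time (a new reading comes with each control period).
- cams.capture(name): name is "scene" or "top"; returns (picture, depth): 384x512x3 uint8, red, green, blue; 384x512 float32, mm along the optical axis (not along the pixel's ray), 0 where there is no reading.
- cams.camera_info(name): a dict with "vfov" (degrees; the focal length in pixels is half the picture's height over the tangent of half this angle, whatever the lens; pixels are square), "cx", "cy" (the principal point, pixels), "k1" (the pictures are not rectified: a ray, as slopes to the right and down, at radius r is drawn at 1 + k1 r^2 times it, then the intrinsics apply), "rvec" (rotation vector, rad) and "tvec" (3), from world to camera coordinates, as OpenCV has them. Camera axes: x right, y down, z forward; pixel columns grow to the right and rows downward; lengths in mm; the calibration is good to about 2 mm. A picture is of the moment at which its call begins. camera_info takes no time and is no camera call.
- workorder.finish_job(): hands the job in, once; it reports no verdict.
Trained networks look in the newest picture that a camera, given by its name, has taken for a name from the list of things; names that differ only in an ending like _2 or _b are one class to them, and where a whole thing is asked for, a point or a joint stands for the part that bears it (a point fixed in the world has none). Each returns a list of dicts, best first, with "conf" (0 to 1); they miss things now and then, are a little off and sometimes report something else, mostly with a low value. They report only what shows in the picture. A call takes as long as a camera call.
- spotter.regions_of(camera, target): "pixels" (384x512 bool, what is visible of it) and "extent" ([centre column, centre row, width, height] in pixels, round what is visible of it).
The state is a dict: "time_s": time; "joints": joint angles; "dq": joint speeds; "tau": joint torques, N m; "eef_pos": TCP position; "ee_rot": TCP orientation; "force": force on the tool from outside, world axes, zero at the start; "wrist_torque": the same for the moment, N m; "grip_width": opening from 0.0 (shut) to 1.0 (fully open).
Only numpy, scipy, OpenCV 4.12 (cv2) and the standard library are available. Lean on these libraries where they do the work, as an engineer would, in place of code of your own. Each camera call takes 0.05 s, during which the arm holds its last target. There are 200 camera calls.

## Working session

There is one attempt and no reset: what is moved stays moved. The work goes in short steps, Python scripts to look and compute and a tool call to move; the robot and the scene stay as the last step left them, time stands still between calls to the robot, and variables do not carry over. Pictures are saved under pics/ and viewed, about 8 in all and at most 12, crops included, and the job is handed in when it is done.

Besides the shell and the picture viewer there is one more tool, called as name(argument=value, ...) on one line, values as JSON. step_arm: Moves the arm, as the interface text tells. Its arguments: {"type":"object","properties":{"plan":{"type":"string"},"grip_force":{"type":"number"}},"required":["plan"]}

```bash
ls; mkdir -p pics; cat > h.py <<'E'
import numpy as np, cv2
from rig import readout, cams, workorder, spotter, ctrl
def K(n):
    c=cams.camera_info(n); f=192/np.tan(np.radians(c['vfov'])/2)
    R=cv2.Rodrigues(np.array(c['rvec'],float))[0]; t=np.array(c['tvec'],float).ravel()
    return np.array([[f,0,c['cx']],[0,f,c['cy']],[0,0,1.]]),np.array([c['k1'],0,0,0.]),R,t
def cloud(n,depth):
    k,d,R,t=K(n); v,u=np.mgrid[:384,:512]
    p=cv2.undistortPoints(np.stack([u,v],-1).reshape(-1,1,2).astype(float),k,d).reshape(384,512,2)
    P=np.dstack([p*depth[...,None],depth])
    W=(P-t)@R; W[depth<=0]=np.nan
    return W
def proj(n,X):
    k,d,R,t=K(n); return cv2.projectPoints(np.atleast_2d(np.array(X,float)),cv2.Rodrigues(R)[0],t,k,d)[0].reshape(-1,2)
E
python3 - <<'E'
from h import *
for n in('scene','top'):
    im,d=cams.capture(n); cv2.imwrite(f'pics/{n}0.png',im[...,::-1]); np.savez(f'{n}0.npz',im=im,d=d)
    k,_,R,t=K(n); print(n,k[0,0],cams.camera_info(n)['k1'],-R.T@t)
s=readout.sense(); print(s, ctrl.hold_point_z)
E
```

```text
pics
scene 391.00921804464883 0.02946991243952064 [1138.09288326  764.84010567  885.51982532]
top 349.15261669720735 -0.011536452065080482 [ 285.96333355  -48.86589441 1134.69722827]
{'time_s': 0.1, 'joints': array([ 1.01857554e+00,  3.13367259e-01,  1.49835356e+00, -6.60581820e-06,
        1.33101245e+00, -2.23400021e-01]), 'dq': array([-0.00033396, -0.00254897, -0.00203671,  0.00015944, -0.00107721,
       -0.00026246]), 'tau': array([ 2.16815584e-03, -4.12896466e+01, -2.60141730e+01, -1.40309826e-04,
        2.97531456e-03, -2.26300966e-05]), 'eef_pos': array([169.42551366, 496.66616449, 230.8088562 ]), 'ee_rot': array([-2.12699877e-04,  1.63669891e-01,  9.86514998e-01, -5.29171161e-04]), 'force': array([-0.56591817,  0.05856829,  0.24058748]), 'wrist_torque': array([-0.01383885,  0.0169696 ,  0.0296329 ]), 'grip_width': 1.0009598625350888} 18.700000000000003
```

View pics/scene0.png

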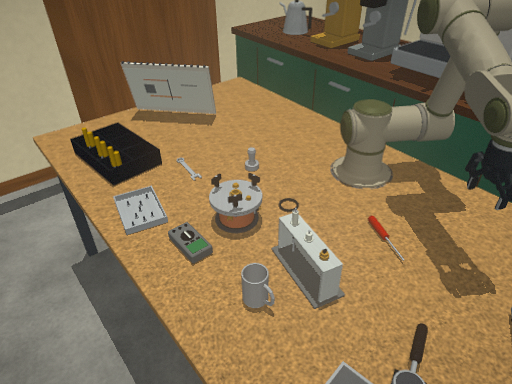

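View pics/top0.png

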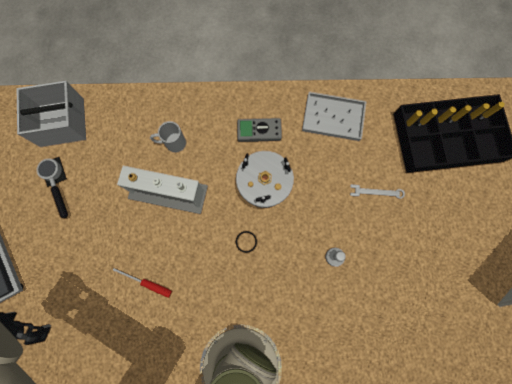

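The top view shows the boiler at (265,179) with dark T-bars at (245,171), (286,164) and (262,199). The rack is at (160,184), and the long probe is its end nearest the boiler, at (181,186). The scene view agrees: the tall white insulator is at (295,217).

```bash
cat > m.py <<'E'
from h import *
import sys
def bars(n,im,d,c):
    W=cloud(n,d); g=im.max(-1).astype(int)
    r=np.hypot(W[...,0]-c[0],W[...,1]-c[1])
    m=(W[...,2]>128)&(W[...,2]<162)&(r<105)&(r>42)&(g<75)
    return W,m
if __name__=='__main__':
  for n in('top','scene'):
    z=np.load(n+'0.npz'); im,d=z['im'],z['d']; W=cloud(n,d)
    u,v=((265,179) if n=='top' else (235,196))
    c=np.nanmedian(W[v-8:v+8,u-8:u+8].reshape(-1,3),0)
    r=np.hypot(W[...,0]-c[0],W[...,1]-c[1])
    m=(abs(W[...,2]-103)<6)&(r<115)
    P=W[m][:,:2].astype(np.float32)
    (cx,cy),R=cv2.minEnclosingCircle(P); h=cv2.convexHull(P)
    print(n,'cover circ',cx,cy,R,'ellipse',cv2.fitEllipse(h), 'z',np.median(W[m][:,2]))
    c=(cx,cy); r=np.hypot(W[...,0]-cx,W[...,1]-cy)
    mb=(abs(W[...,2]-117)<5)&(r<25); print(' boss',W[mb].mean(0),mb.sum())
    W,m=bars(n,im,d,c)
    k,l,st,ce=cv2.connectedComponentsWithStats(m.astype(np.uint8))
    for i in range(1,k):
        if st[i,4]<8: continue
        P=W[l==i]; q=P[P[:,2]>146]; 
        if len(q)<5:q=P
        rr=cv2.minAreaRect(q[:,:2].astype(np.float32)); mu=q.mean(0)
        e,V=np.linalg.eigh(np.cov(q[:,:2].T)); a=np.degrees(np.arctan2(V[1,1],V[0,1]))%180
        print(' bar',ce[i].round(0),len(q),'mean',mu.round(1),'ang',a.round(1),'rect',[np.round(x,1) for x in rr],'polar',np.degrees(np.arctan2(mu[1]-c[1],mu[0]-c[0])).round(1),np.hypot(mu[0]-c[0],mu[1]-c[1]).round(1))
    # probe/rack
    mr=(abs(W[...,2]-130)<4)&(np.hypot(W[...,0]-W[186,170,0],W[...,1]-W[186,170,1])<160) if n=='top' else None
    if n=='top':
        k,l,st,ce=cv2.connectedComponentsWithStats(mr.astype(np.uint8)); i=1+np.argmax(st[1:,4])
        rr=cv2.minAreaRect(W[l==i][:,:2].astype(np.float32)); print(' rack',rr)
    hi=(W[...,2]>165)&(W[...,2]<178)
    k,l,st,ce=cv2.connectedComponentsWithStats(hi.astype(np.uint8))
    for i in range(1,k):
        if st[i,4]>4: print(' hi',ce[i].round(),st[i,4],W[l==i].mean(0).round(1),W[l==i].std(0).round(1))
E
python3 m.py
```

```text
top cover circ 558.0157470703125 -84.2135238647461 88.22030639648438 ellipse ((558.0562744140625, -83.70008087158203), (173.6233673095703, 175.1316680908203), 81.8116455078125) z 102.57181135565277
 boss [557.99562361 -83.26552446 115.56249574] 40
 bar [246. 156.] 11 mean [612.9 -28.8 154.2] ang 0.5 rect [array([612.5, -27.9]), array([ 6.1, 12.9]), np.float64(89.2)] polar 45.3 78.0
 bar [287. 165.] 36 mean [ 585.2 -147.7  152.8] ang 17.5 rect [array([ 585.9, -148. ]), array([40.4,  7.3]), np.float64(18.8)] polar -66.9 69.1
 bar [244. 164.] 23 mean [588.5 -21.6 152.6] ang 155.6 rect [array([589. , -21.4]), array([ 9.2, 20.8]), np.float64(70.5)] polar 64.0 69.7
 bar [263. 199.] 41 mean [484.8 -73.9 153.1] ang 101.5 rect [array([485.3, -73.8]), array([ 9. , 39.3]), np.float64(13.2)] polar 172.0 73.9
 rack ((541.573486328125, 236.47543334960938), (236.5941925048828, 60.7833366394043), 77.3877182006836)
 hi [179. 185.] 29 [523.4 161.9 172.7] [5.1 4.8 3.1]
scene cover circ 562.4989624023438 -80.12017822265625 89.83999633789062 ellipse ((562.6223754882812, -80.91104888916016), (173.38488769
[... 562 characters left out ...]
099.4 -2025.3   171.2] [56.8 12.   3.7]
 hi [411.   0.] 7 [-2043.8 -1194.9   170.3] [ 9.9 10.4  3.3]
 hi [231.   6.] 57 [ -825.2 -2023.7   170.8] [89.7 10.9  3.5]
 hi [295.  29.] 58 [ -755.9 -1208.6   170.9] [39.3 34.3  3.7]
 hi [138.  46.] 350 [  190.9 -1541.6   171.6] [272.6  58.2   3.7]
 hi [335.  40.] 104 [-771.7 -865.1  171.3] [81.7 55.   3.8]
 hi [27. 43.] 125 [  696.8 -2023.8   171.5] [89.5  8.9  4. ]
 hi [58. 42.] 6 [  552.6 -1911.8   173.5] [ 0.6 25.5  3.5]
 hi [369.  53.] 111 [-737.1 -581.7  171.5] [55.3 57.9  3.8]
 hi [171.  83.] 209 [ 335.4 -910.   171.8] [82.9 91.1  3.7]
 hi [392. 138.] 286 [-26.9  85.4 171.6] [97.3 67.4  3.9]
 hi [295. 212.] 28 [531.5 167.4 171.7] [4.1 4.4 2.9]
```

```bash
python3 - <<'E'
import numpy as np,cv2
a=np.load('top0.npz')['im'][140:220,100:310]; b=np.load('scene0.npz')['im'][165:305,195:355]
A=cv2.resize(a,(798,304),interpolation=cv2.INTER_CUBIC); B=cv2.resize(b,(336,294),interpolation=cv2.INTER_CUBIC)
b2=np.load('scene0.npz')['im'][165:240,195:285]; B2=cv2.resize(b2,(353,294),interpolation=cv2.INTER_CUBIC)
C=np.zeros((600,798,3),np.uint8); C[:304]=A; C[304:598,:336]=B; C[304:598,400:753]=B2
cv2.imwrite('pics/crop.png',C[...,::-1])
E
```

```text
(no output)
```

View pics/crop.png

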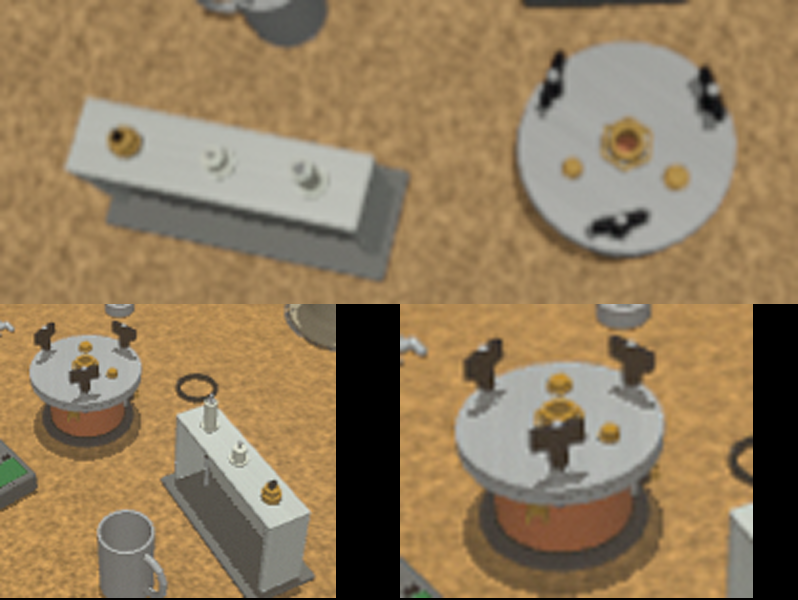

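The two cameras put the boiler's axis near (560,-82). The bolts sit at about 53°, 173° and 293°, with bar angles near 160°, 102° and 17°. I'm heading for the first bolt, at about (603,-24).

step_arm(plan="-57.9 -35.3 0 1.2 100;-57.9 -35.3 0 1.2 100;-57.9 -35.3 0 1.2 100;-57.9 -35.3 0 1.2 100;-57.9 -35.3 0 1.2 100;-57.9 -35.3 0 1.2 100;-57.9 -35.3 0 1.2 100;-57.9 -35.3 0 1.2 100;-57.9 -35.3 0 1.2 100;-57.9 -35.3 0 1.2 100", grip_force=40)

```text
time_s: 1.1
eef_pos: [490.4, 110.8, 231.2]
ee_rot: [-0.0, 0.174, 0.985, 0.0]
force: [1.1, 0.7, 0.9]
grip_width: 1.0
```

```bash
cat > g.py <<'E'
from h import *
from scipy.spatial.transform import Rotation as Ro
import sys
def go(x,y,z,yang=None):
    s=readout.sense(); q=s['ee_rot']; R=Ro.from_quat([q[1],q[2],q[3],q[0]]).as_matrix()
    ya=np.degrees(np.arctan2(R[1,1],R[0,1])); d=R.T@(np.array([x,y,z])-s['eef_pos'])/10
    print('at',s['eef_pos'].round(1),'yang',ya.round(1),'zdir',R[:,2].round(3),'j',np.degrees(s['joints']).round(),'F',s['force'].round(1),'T',s['wrist_torque'].round(2),'w',round(s['grip_width'],3))
    print('shift cm',d.round(2),'twist',None if yang is None else ((ya-yang+180)%360-180).round(1))
if __name__=='__main__': go(*map(float,sys.argv[1:]))
E
python3 g.py 603.3 -24.5 180 70
```

```text
at [490.4 110.8 231.2] yang 69.9 zdir [-0.  0. -1.] j [ -1.  15.  90.   0.  75. -71.] F [1.1 0.7 0.9] T [ 0.05 -0.01  0.03] w 1.0
shift cm [-15.24  -8.84   5.11] twist -0.1
```

step_arm(plan="-5 -2.9 0 0 45;-10 -5.8 0 0 45;-15.24 -8.84 0 0 45;-15.24 -8.84 2.5 0 45;-15.24 -8.84 5.1 0 45;-15.24 -8.84 5.1 0 45;-15.24 -8.84 5.1 0 45")

```text
time_s: 1.8
eef_pos: [602.3, -22.3, 180.8]
ee_rot: [-0.0, 0.174, 0.985, 0.0]
force: [-0.1, -0.8, 0.2]
grip_width: 0.451
```

```bash
python3 g.py 603.3 -24.5 137 70; python3 - <<'E'
from h import *
C=[]
for n in('scene','top'):
    im,d=cams.capture(n); np.savez(f'{n}1.npz',im=im,d=d)
    u,v=proj(n,[603,-24,150])[0].astype(int); print(n,u,v)
    C.append(cv2.resize(im[v-40:v+40,u-40:u+40],(400,400),interpolation=cv2.INTER_CUBIC))
cv2.imwrite('pics/c1.png',np.hstack(C)[...,::-1])
E
```

```text
at [602.3 -22.3 180.8] yang 70.0 zdir [-0.  0. -1.] j [-13.  30.  76.   0.  74. -83.] F [-0.1 -0.8  0.2] T [ 0.01 -0.02  0.02] w 0.451
shift cm [-0.17 -0.18  4.38] twist -0.0
scene 234 195
top 244 159
```

View pics/c1.png

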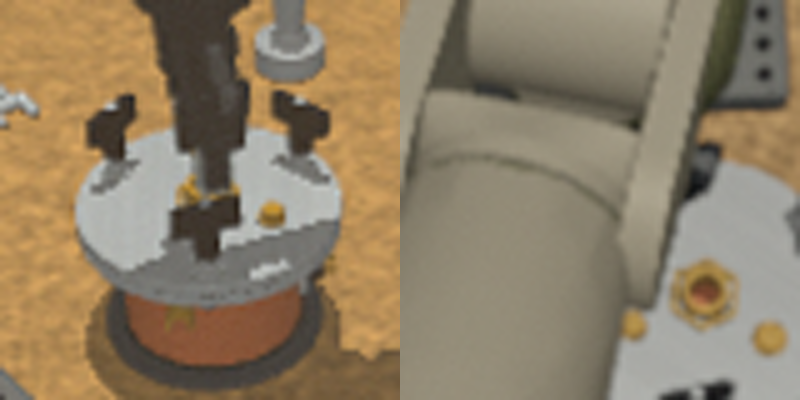

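In the scene view the fingers are lined up over the bar, so I'm going down and closing.

step_arm(plan="-0.1 -0.2 2.2 0 45;-0.1 -0.2 4.4 0 45;-0.1 -0.2 4.4 0 45;-0.1 -0.2 4.4 0 0;-0.1 -0.2 4.4 0 0;-0.1 -0.2 4.4 0 0;-0.1 -0.2 4.4 0 0;-0.1 -0.2 4.4 0 0", grip_force=40)

```text
time_s: 2.7
eef_pos: [603.4, -24.8, 138.3]
ee_rot: [0.002, 0.174, 0.985, -0.0]
force: [-1.2, 1.0, 6.9]
grip_width: 0.103
```

```bash
python3 g.py 603.3 -24.5 137 70
```

```text
at [603.4 -24.8 138.3] yang 70.0 zdir [ 0.003 -0.001 -1.   ] j [-13.  32.  79.   0.  69. -83.] F [-1.2  1.   6.9] T [0.15 0.25 0.16] w 0.103
shift cm [0.02 0.03 0.13] twist -0.0
```

step_arm(plan="0 0 0 6 0;0 0 0 12 0;0 0 0 18 0;0 0 0 24 0;0 0 0 30 0;0 0 0 36 0;0 0 0 42 0;0 0 0 48 0;0 0 0 52 0;0 0 0 52 0", grip_force=60)

```text
time_s: 3.7
eef_pos: [602.5, -25.8, 138.4]
ee_rot: [0.001, 0.589, 0.808, -0.001]
force: [-7.6, -4.5, 10.8]
grip_width: 0.096
```

```bash
python3 g.py 603.3 -24.5 137 70
```

```text
at [602.5 -25.8 138.4] yang 17.8 zdir [ 0.    -0.002 -1.   ] j [-14.  32.  79.  -0.  69. -31.] F [-7.6 -4.5 10.8] T [-0.72  1.35 -0.13] w 0.096
shift cm [0.1  0.12 0.14] twist -52.2
```

step_arm(plan="0 0 0 4 0;0 0 0 8 0;0 0 0 12 0;0 0 0 16 0;0 0 0 16 0")

```text
time_s: 4.2
eef_pos: [602.1, -25.9, 138.4]
ee_rot: [0.001, 0.696, 0.718, -0.001]
force: [-9.9, -5.9, 11.3]
grip_width: 0.098
```

```bash
python3 g.py 603.3 -24.5 137 70
```

```text
at [602.1 -25.9 138.4] yang 1.9 zdir [-0.001 -0.002 -1.   ] j [-14.  32.  79.  -0.  69. -15.] F [-9.9 -5.9 11.3] T [-0.8   1.71 -0.02] w 0.098
shift cm [0.13 0.13 0.14] twist -68.1
```

step_arm(plan="0 0 0 4 0;0 0 0 8 0;0 0 0 12 0;0 0 0 12 0")

```text
time_s: 4.6
eef_pos: [602.1, -25.9, 138.6]
ee_rot: [0.001, 0.765, 0.644, -0.002]
force: [-10.1, -5.5, 12.5]
grip_width: 0.099
```

```bash
python3 g.py 603.3 -24.5 137 70
```

```text
at [602.1 -25.9 138.6] yang -9.8 zdir [-0.001 -0.004 -1.   ] j [-13.  32.  79.  -0.  69.  -4.] F [-10.1  -5.5  12.5] T [-0.87  1.75  2.86] w 0.099
shift cm [0.16 0.1  0.16] twist -79.8
```

Torque jumped to 2.9 N m, so bolt 1 is at its stop. I'm releasing it and moving to the bolt at 173°.

step_arm(plan="0 0 0 -1 45;0 0 0 -1 45;0 0 0 -1 45;0 0 -2 0 45;0 0 -4 0 45;0 0 -4 0 45")

```text
time_s: 5.2
eef_pos: [603.9, -24.9, 179.0]
ee_rot: [0.002, 0.766, 0.642, 0.002]
force: [0.7, 0.4, -0.4]
grip_width: 0.454
```

```bash
python3 g.py 486.6 -75 180 12
```

```text
at [603.9 -24.9 179. ] yang -10.1 zdir [ 0.005 -0.001 -1.   ] j [-13.  30.  76.   0.  74.  -3.] F [ 0.7  0.4 -0.4] T [ 0.03 -0.03 -0.  ] w 0.454
shift cm [ -6.98 -10.67  -0.15] twist -22.1
```

step_arm(plan="-2.3 -3.6 0 -8 45;-4.6 -7.1 0 -16 45;-7 -10.7 0 -22.1 45;-7 -10.7 0 -22.1 45;-7 -10.7 2 -22.1 45;-7 -10.7 4.1 -22.1 45;-7 -10.7 4.1 -22.1 45")

```text
time_s: 5.9
eef_pos: [484.1, -74.4, 132.9]
ee_rot: [-0.002, 0.629, 0.777, -0.001]
force: [-0.2, 1.1, 0.5]
grip_width: 0.455
```

```bash
python3 g.py 486.6 -75 138 12
```

```text
at [484.1 -74.4 132.9] yang 12.0 zdir [-0.004  0.002 -1.   ] j [-22.  20.  99.   0.  61. -35.] F [-0.2  1.1  0.5] T [-0.01  0.04  0.01] w 0.455
shift cm [-0.11  0.23 -0.51] twist 0.0
```

step_arm(plan="-0.1 0.2 -0.5 0 45;-0.1 0.2 -0.5 0 45;-0.1 0.2 -0.5 0 0;-0.1 0.2 -0.5 0 0;-0.1 0.2 -0.5 0 0;-0.1 0.2 -0.5 0 0;-0.1 0.2 -0.5 0 0", grip_force=60)

```text
time_s: 6.6
eef_pos: [487.8, -75.7, 141.0]
ee_rot: [0.001, 0.629, 0.777, 0.0]
force: [2.1, 1.3, 6.8]
grip_width: 0.096
```

```bash
python3 g.py 486.6 -75 138 12
```

```text
at [487.8 -75.7 141. ] yang 12.0 zdir [ 0.002 -0.    -1.   ] j [-22.  19.  98.   0.  62. -35.] F [2.1 1.3 6.8] T [ 0.27 -0.21 -0.1 ] w 0.096
shift cm [ 0.09 -0.11  0.3 ] twist 0.0
```

step_arm(plan="0 0 0 7 0;0 0 0 14 0;0 0 0 21 0;0 0 0 28 0;0 0 0 35 0;0 0 0 42 0;0 0 0 49 0;0 0 0 56 0;0 0 0 63 0;0 0 0 63 0")

```text
time_s: 7.6
eef_pos: [486.9, -75.3, 141.0]
ee_rot: [0.0, 0.942, 0.334, -0.001]
force: [-3.7, 3.4, 9.9]
grip_width: 0.096
```

step_arm(plan="0 0 0 4 0;0 0 0 8 0;0 0 0 12 0;0 0 0 12 0")

```text
time_s: 8.0
eef_pos: [486.9, -75.3, 141.2]
ee_rot: [0.001, 0.971, 0.237, -0.001]
force: [-3.9, 3.9, 11.5]
grip_width: 0.099
```

```bash
python3 g.py 486.6 -75 138 12
```

```text
at [486.9 -75.3 141.2] yang -62.5 zdir [-0.001 -0.002 -1.   ] j [-22.  19.  98.  -0.  62.  40.] F [-3.9  3.9 11.5] T [0.59 0.75 3.65] w 0.099
shift cm [-0.01 -0.04  0.32] twist -74.5
```

step_arm(plan="0 0 0 3 0;0 0 0 6 0;0 0 0 9 0;0 0 0 9 0")

```text
time_s: 8.4
eef_pos: [486.8, -75.3, 141.3]
ee_rot: [0.002, 0.987, 0.163, -0.001]
force: [-4.8, 3.7, 12.9]
grip_width: 0.099
```

```bash
python3 g.py 486.6 -75 138 12
```

```text
at [486.8 -75.3 141.3] yang -71.2 zdir [-0.002 -0.003 -1.   ] j [-22.  19.  98.  -0.  62.  49.] F [-4.8  3.7 12.9] T [0.63 0.8  5.82] w 0.099
shift cm [-0.01 -0.04  0.33] twist -83.2
```

Bolt 2 is against its stop too (5.8 N m). Moving on to bolt 3.

step_arm(plan="0 0 0 -3 45;0 0 0 -3 45;0 0 0 -3 45;0 0 -2 0 45;0 0 -4 0 45;0 0 -4 0 45")

```text
time_s: 9.0
eef_pos: [488.3, -76.0, 182.3]
ee_rot: [0.001, 0.988, 0.156, 0.002]
force: [0.9, 0.7, 0.3]
grip_width: 0.451
```

```bash
python3 g.py 586.2 -150.1 180 -72.5
```

```text
at [488.3 -76.  182.3] yang -72.0 zdir [ 0.004 -0.001 -1.   ] j [-22.  17.  95.   0.  68.  50.] F [0.9 0.7 0.3] T [0.04 0.04 0.04] w 0.451
shift cm [ 7.02 10.07  0.28] twist 0.5
```

step_arm(plan="2.3 3.3 0 0.5 45;4.6 6.7 0 0.5 45;7 10 0 0.5 45;7 10 0 0.5 45;7 10 2 0.5 45;7 10 4 0.5 45;7 10 4 0.5 45;7 10 4 0.5 45")

```text
time_s: 9.8
eef_pos: [584.6, -148.7, 140.4]
ee_rot: [-0.0, 0.988, 0.153, -0.0]
force: [-0.0, -0.7, -0.0]
grip_width: 0.452
```

```bash
python3 g.py 586.2 -150.1 139 -72.5
```

```text
at [ 584.6 -148.7  140.4] yang -72.5 zdir [-0.001  0.    -1.   ] j [-25.  32.  78.   0.  69.  47.] F [-0.  -0.7 -0. ] T [-0.   -0.   -0.01] w 0.452
shift cm [0.11 0.18 0.14] twist 0.0
```

step_arm(plan="0.1 0.2 0.2 0 45;0.1 0.2 0.2 0 0;0.1 0.2 0.2 0 0;0.1 0.2 0.2 0 0;0.1 0.2 0.2 0 0;0.1 0.2 0.2 0 0")

```text
time_s: 10.4
eef_pos: [586.1, -149.2, 139.1]
ee_rot: [-0.001, 0.988, 0.153, -0.0]
force: [-3.6, 7.9, 5.2]
grip_width: 0.104
```

step_arm(plan="0 0 0 7 0;0 0 0 14 0;0 0 0 21 0;0 0 0 28 0;0 0 0 35 0;0 0 0 42 0;0 0 0 48 0;0 0 0 48 0")

```text
time_s: 11.2
eef_pos: [586.2, -147.5, 139.1]
ee_rot: [-0.002, 0.965, -0.263, -0.001]
force: [-4.0, 14.2, 5.9]
grip_width: 0.101
```

```bash
python3 g.py 586.2 -150.1 139 -72.5
```

```text
at [ 586.2 -147.5  139.1] yang -120.5 zdir [-0.001  0.005 -1.   ] j [-25.  32.  78.   0.  69.  95.] F [-4.  14.2  5.9] T [ 2.4   0.58 -0.08] w 0.101
shift cm [0.13 0.22 0.01] twist -48.0
```

step_arm(plan="0 0 0 4 0;0 0 0 8 0;0 0 0 8 0")

```text
time_s: 11.5
eef_pos: [586.4, -147.2, 139.1]
ee_rot: [-0.003, 0.944, -0.33, -0.001]
force: [-1.4, 16.3, 6.0]
grip_width: 0.098
```

```bash
python3 g.py 586.2 -150.1 139 -72.5
```

```text
at [ 586.4 -147.2  139.1] yang -128.5 zdir [-0.     0.005 -1.   ] j [-25.  32.  78.   0.  69. 103.] F [-1.4 16.3  6. ] T [ 2.54  0.44 -0.09] w 0.098
shift cm [0.17 0.23 0.01] twist -56.0
```

Not at the stop yet, so I'm turning further in small steps.

step_arm(plan="0 0 0 4 0;0 0 0 8 0;0 0 0 8 0")

```text
time_s: 11.8
eef_pos: [586.5, -147.0, 139.1]
ee_rot: [-0.003, 0.919, -0.395, -0.001]
force: [-1.3, 17.1, 6.4]
grip_width: 0.099
```

```bash
python3 g.py 586.2 -150.1 139 -72.5
```

```text
at [ 586.5 -147.   139.1] yang -136.5 zdir [ 0.     0.006 -1.   ] j [-25.  32.  78.   0.  69. 111.] F [-1.3 17.1  6.4] T [ 2.75  0.23 -0.1 ] w 0.099
shift cm [0.2  0.24 0.01] twist -64.0
```

step_arm(plan="0 0 0 4 0;0 0 0 8 0;0 0 0 8 0")

```text
time_s: 12.1
eef_pos: [586.7, -146.9, 139.1]
ee_rot: [-0.003, 0.889, -0.457, -0.001]
force: [-0.1, 17.4, 6.5]
grip_width: 0.101
```

```bash
python3 g.py 586.2 -150.1 139 -72.5
```

```text
at [ 586.7 -146.9  139.1] yang -144.4 zdir [ 0.     0.006 -1.   ] j [-25.  32.  78.   0.  69. 119.] F [-0.1 17.4  6.5] T [2.91 0.05 0.4 ] w 0.101
shift cm [0.23 0.23 0.01] twist -71.9
```

step_arm(plan="0 0 0 4 0;0 0 0 8 0;0 0 0 8 0")

```text
time_s: 12.4
eef_pos: [586.8, -146.8, 139.2]
ee_rot: [-0.002, 0.856, -0.517, -0.001]
force: [0.3, 17.7, 6.2]
grip_width: 0.098
```

```bash
python3 g.py 586.2 -150.1 139 -72.5
```

```text
at [ 586.8 -146.8  139.2] yang -152.2 zdir [ 0.     0.005 -1.   ] j [-25.  32.  78.   0.  69. 127.] F [ 0.3 17.7  6.2] T [2.91 0.07 2.18] w 0.098
shift cm [0.26 0.2  0.02] twist -79.7
```

Torque is rising past about -144° (2.2 N m at -152°), so bolt 3 is at its stop. I'm releasing it and lifting.

step_arm(plan="0 0 0 -3 45;0 0 0 -3 45;0 0 0 -3 45;0 0 -2 -3 45;0 0 -6 -3 45;0 0 -10 -3 45;0 0 -10 -3 45")

```text
time_s: 13.1
eef_pos: [588.0, -151.6, 244.3]
ee_rot: [-0.0, 0.868, -0.496, 0.005]
force: [0.2, -0.7, 0.4]
grip_width: 0.449
```

```bash
python3 g.py 525.5 163.3 240 -12.6
```

```text
at [ 588.  -151.6  244.3] yang -149.5 zdir [ 0.009 -0.005 -1.   ] j [-25.  28.  70.  -0.  82. 124.] F [ 0.2 -0.7  0.4] T [-0.04 -0.    0.06] w 0.449
shift cm [-30.31 -10.59   0.23] twist -136.9
```

step_arm(plan="-3 -1 0 -8.5 60;-6 -2.1 0 -17 60;-9 -3.2 0 -25.5 60;-12 -4.2 0 -34 60;-15 -5.3 0 -42.5 60;-18 -6.3 0 -51 60;-21 -7.4 0 -59.5 60;-24 -8.4 0 -68 60;-27 -9.5 0 -76.5 60;-30.3 -10.6 0 -85 60")

```text
time_s: 14.1
eef_pos: [523.2, 165.0, 237.9]
ee_rot: [0.0, 0.975, 0.223, -0.0]
force: [0.1, 0.5, -0.1]
grip_width: 0.601
```

step_arm(plan="0 0 0 -8.5 60;0 0 0 -17 60;0 0 0 -25.5 60;0 0 0 -34 60;0 0 0 -42.5 60;0 0 0 -51.9 60;0 0 0 -51.9 60")

```text
time_s: 14.8
eef_pos: [523.5, 163.9, 237.9]
ee_rot: [-0.0, 0.78, 0.626, -0.0]
force: [-0.5, -0.4, -0.3]
grip_width: 0.601
```

```bash
python3 g.py 525.5 163.3 141 -12.6; python3 - <<'E'
from h import *
C=[]
for n,X,h in(('scene',[559,-82,120],40),('scene',[526,163,190],40),('top',[559,-82,120],35),('top',[526,163,160],35)):
    im,d=cams.capture(n); np.savez(f'{n}2.npz',im=im,d=d)
    u,v=proj(n,X)[0].astype(int); print(n,u,v)
    C.append(cv2.resize(im[v-h:v+h,u-h:u+h],(300,300),interpolation=cv2.INTER_CUBIC))
cv2.imwrite('pics/c2.png',np.vstack([np.hstack(C[:2]),np.hstack(C[2:])])[...,::-1])
E
```

```text
at [523.5 163.9 237.9] yang -12.5 zdir [-0.001 -0.    -1.   ] j [ 5. 21. 81. -0. 78. 18.] F [-0.5 -0.4 -0.3] T [-0.03  0.03  0.01] w 0.601
shift cm [-0.02  0.21  9.69] twist 0.1
scene 235 189
scene 295 205
top 264 176
top 179 185
```

View pics/c2.png

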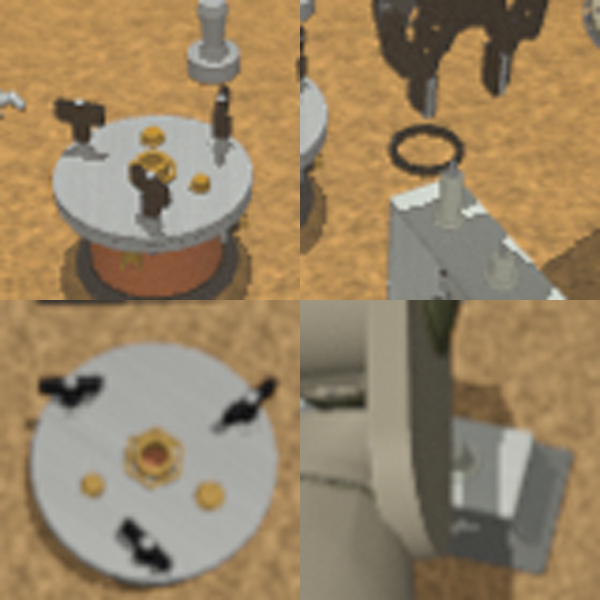

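The bars now lie at about 92°, 42° and 129°, which agrees with the gripper-derived stops. The gripper is above the white insulator, so I'm descending to grasp it.

step_arm(plan="0 0.2 2 0 60;0 0.2 4 0 60;0 0.2 6 0 60;0 0.2 8 0 60;0 0.2 9.6 0 60;0 0.2 9.6 0 60;0 0.2 9.6 0 60", grip_force=30)

```text
time_s: 15.7
eef_pos: [525.8, 163.8, 142.8]
ee_rot: [0.0, 0.78, 0.625, 0.0]
force: [-0.1, 0.2, 0.1]
grip_width: 0.597
```

```bash
python3 g.py 525.5 163.3 141 -12.6; python3 - <<'E'
from h import *
n='scene';im,d=cams.capture(n); np.savez(f'{n}3.npz',im=im,d=d)
u,v=proj(n,[526,163,160])[0].astype(int); print(u,v, proj(n,[[525.5,163.3,130],[525.5,163.3,186]]))
cv2.imwrite('pics/c3.png',cv2.resize(im[v-35:v+35,u-35:u+35],(560,560),interpolation=cv2.INTER_CUBIC)[...,::-1])
E
```

```text
at [525.8 163.8 142.8] yang -12.6 zdir [ 0.  0. -1.] j [ 5. 26. 88. -0. 66. 18.] F [-0.1  0.2  0.1] T [-0.01 -0.05  0.02] w 0.597
shift cm [-0.05 -0.02  0.18] twist -0.0
294 213 [[294.66896008 221.42486126]
 [295.60919836 206.47234215]]
```

View pics/c3.png

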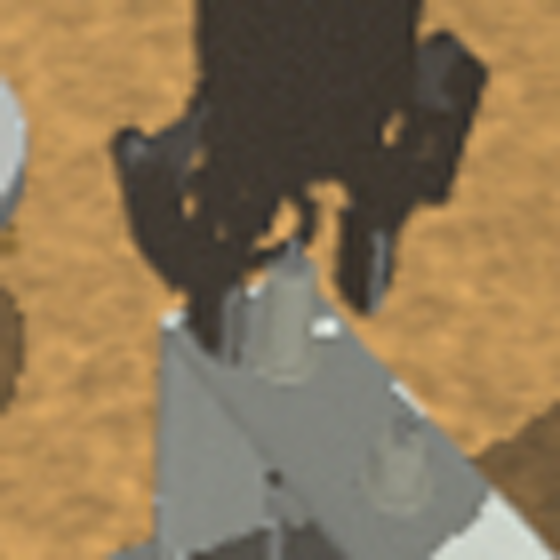

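The insulator is between the pads, so I'm closing.

step_arm(plan="0 0 0 0 40;0 0 0 0 20;0 0 0 0 5;0 0 0 0 5;0 0 0 0 5;0 0 0 0 5;0 0 0 0 5", grip_force=35)

```text
time_s: 16.45
eef_pos: [525.8, 163.8, 143.0]
ee_rot: [0.0, 0.78, 0.626, 0.0]
force: [-1.4, 0.1, 6.0]
grip_width: 0.199
```

step_arm(plan="0 0 -1 0 5;0 0 -2 0 5;0 0 -4 0 5;0 0 -6 0 5;0 0 -8.5 0 5;0 0 -11 0 5;0 0 -13.5 0 5;0 0 -15 0 5;0 0 -15 0 5;0 0 -15 0 5")

```text
time_s: 17.45
eef_pos: [525.3, 163.8, 292.0]
ee_rot: [-0.0, 0.78, 0.626, -0.0]
force: [0.0, 0.3, -1.4]
grip_width: 0.197
```

```bash
python3 g.py 558.5 -82.4 290 -12.6
```

```text
at [525.3 163.8 292. ] yang -12.5 zdir [-0. -0. -1.] j [ 5. 19. 75.  0. 86. 18.] F [ 0.   0.3 -1.4] T [ 0.04  0.03 -0.01] w 0.197
shift cm [-23.31   8.58   0.2 ] twist 0.1
```

step_arm(plan="-1 0.4 -1 0 5;-4 1.5 -1 0 5;-7 2.6 -1 0 5;-10 3.7 -1 0 5;-13 4.8 -1 0 5;-16 5.9 -1 0 5;-19 7 -1 0 5;-21.5 7.9 -1 0 5;-23 8.5 -1 0 5;-23.3 8.6 -1 0 5")

```text
time_s: 18.45
eef_pos: [558.9, -84.0, 301.9]
ee_rot: [-0.0, 0.781, 0.625, -0.0]
force: [0.3, -0.1, -1.0]
grip_width: 0.198
```

step_arm(plan="0 0 0 0 5;0 0 0 0 5;0 0 0 0 5")

```text
time_s: 18.75
eef_pos: [558.9, -81.3, 302.5]
ee_rot: [0.0, 0.78, 0.626, 0.0]
force: [0.4, -0.1, -0.2]
grip_width: 0.198
```

```bash
python3 g.py 558.5 -82.4 270 -12.6; python3 - <<'E'
from h import *
C=[]
for n in('scene','top'):
    im,d=cams.capture(n); np.savez(f'{n}4.npz',im=im,d=d)
    u,v=proj(n,[558,-82,160])[0].astype(int); print(u,v); h=40
    C.append(cv2.resize(im[v-h:v+h,u-h:u+h],(400,400),interpolation=cv2.INTER_CUBIC))
cv2.imwrite('pics/c4.png',np.hstack(C)[...,::-1])
E
```

```text
at [558.9 -81.3 302.5] yang -12.5 zdir [ 0.  0. -1.] j [-20.  21.  71.   0.  88.  -8.] F [ 0.4 -0.1 -0.2] T [-0.   -0.03 -0.  ] w 0.198
shift cm [-0.12 -0.02  3.25] twist 0.1
235 179
264 173
```

View pics/c4.png

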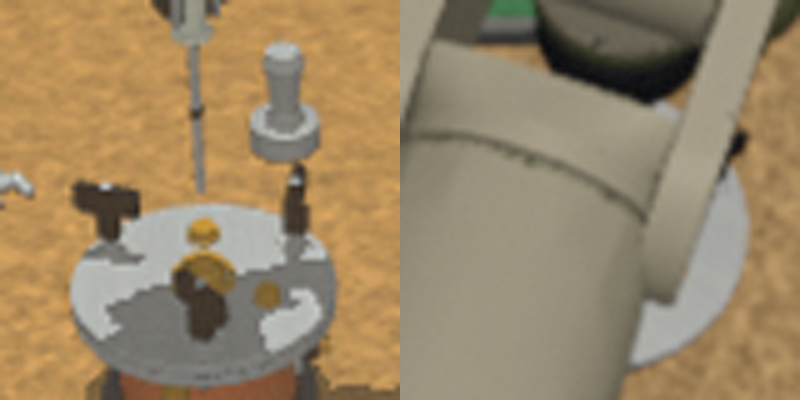

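```bash
cat > rod.py <<'E'
from h import *
from scipy.spatial.transform import Rotation as Ro
def rod(im,tcp,zs,show=True):
    # signed horizontal image offset (mm, image right) of the rod vs a plumb rod under tcp
    g=im.astype(float); out=[]
    cam=-K('scene')[2].T@K('scene')[3]; f=K('scene')[0][0,0]
    for z in zs:
        X=np.array([tcp[0],tcp[1],z]); u,v=proj('scene',X)[0]; v0=int(round(v)); ui=int(round(u))
        dist=(K('scene')[2]@X+K('scene')[3])[2]
        row=g[v0,ui-9:ui+10]; sat=row.max(-1)-row.min(-1)   # grey rod on orange/grey: low saturation
        w=np.clip(np.median(sat)-sat-25,0,None)
        if w.sum()<20: continue
        c=(w*np.arange(ui-9,ui+10)).sum()/w.sum()
        out.append((z,(c-u)*dist/f))
    o=np.array(out); p=np.polyfit(o[:,0],o[:,1],1); r=o[:,1]-np.polyval(p,o[:,0])
    k=abs(r)<1.5; p=np.polyfit(o[k,0],o[k,1],1)
    print('n',k.sum(),'slope',p[0].round(4),'deg',np.degrees(p[0]).round(2),'res',r[k].std().round(2))
    return p
E
python3 - <<'E'
from rod import *
im=np.load('scene4.npz')['im']; s=readout.sense(); t=s['eef_pos']
p=rod(im,t,np.arange(t[2]-118,t[2]-25,2)); print('off at ring',np.polyval(p,t[2]-68),'tip',np.polyval(p,t[2]-128))
# ring / tip rows
u,v=proj('scene',[t[0],t[1],t[2]-67.8])[0]; print('ring pred',u,v,'crop',(u-195)*5,(v-139)*5)
u,v=proj('scene',[t[0],t[1],t[2]-127.8])[0]; print('tip pred',(u-195)*5,(v-139)*5)
# cover edges in first clean picture: image-left/right extents of cover at z=103 by depth
z=np.load('scene2.npz'); W=cloud('scene',z['d'])
im=z['im'].astype(int); a=np.radians(-34.4)
for c in [(558.5,-82.4)]:
    q=np.array([[c[0],c[1],103],[c[0]+88*np.cos(a),c[1]+88*np.sin(a),103],[c[0]-88*np.cos(a),c[1]-88*np.sin(a),103]])
    P=proj('scene',q); print('cover centre, edges pred',P.round(1))
    v=int(round(P[:,1].mean()))
    for vv in (v-1,v,v+1): 
        sat=im[vv].max(-1)-im[vv].min(-1); xs=np.where(sat[190:285]<45)[0]+190; print(vv,xs.min(),xs.max(),(xs.min()+xs.max())/2)
E
```

```text
n 47 slope 0.0002 deg 0.01 res 0.25
off at ring -0.7415216515805877 tip -0.7545165543173892
ring pred 234.0083843454226 159.8348947317864 crop 195.041921727113 104.17447365893196
tip pred 199.33579697177152 183.8710468738931
cover centre, edges pred [[235.8 193.5]
 [209.  194.9]
 [262.4 192. ]]
192 210 261 235.5
193 210 261 235.5
194 209 261 235.0
```

The rod hangs plumb in this view, with the ring at crop (197,112) and the tip at (201,190). I'm turning the tool about 68° to see any lean or offset along the pads.

step_arm(plan="0 0 0 -8 5;0 0 0 -16 5;0 0 0 -24 5;0 0 0 -32 5;0 0 0 -40 5;0 0 0 -48 5;0 0 0 -56 5;0 0 0 -64 5;0 0 0 -68 5;0 0 0 -68 5")

```text
time_s: 19.85
eef_pos: [558.9, -82.0, 302.4]
ee_rot: [0.0, 0.296, 0.955, 0.0]
force: [0.4, 0.8, -1.1]
grip_width: 0.199
```

step_arm(plan="0 0 0 0 5;0 0 0 0 5;0 0 0 0 5")

```text
time_s: 20.15
eef_pos: [558.9, -82.3, 302.3]
ee_rot: [0.0, 0.297, 0.955, -0.0]
force: [0.1, 0.3, -1.0]
grip_width: 0.197
```

```bash
python3 g.py 558.4 -82.6 270 55.5; python3 - <<'E'
from rod import *
im,d=cams.capture('scene'); np.savez('scene5.npz',im=im,d=d); t=readout.sense()['eef_pos']
p=rod(im,t,np.arange(t[2]-118,t[2]-25,2)); print('off ring',np.polyval(p,t[2]-68),'tip',np.polyval(p,t[2]-128))
# depth-direction estimate from depth image
W=cloud('scene',d); m=(np.hypot(W[...,0]-t[0],W[...,1]-t[1])<30)&(W[...,2]>t[2]-125)&(W[...,2]<t[2]-25)
P=W[m]; print(m.sum(), 'rod mean',P.mean(0)); a=np.radians(55.6); s=P[:,0]*np.cos(a)+P[:,1]*np.sin(a)
print('along-view slope',np.polyfit(P[:,2],s,1)[0], 'offset',np.mean(s)-(t[0]*np.cos(a)+t[1]*np.sin(a)))
E
```

```text
at [558.9 -82.3 302.3] yang 55.4 zdir [ 0. -0. -1.] j [-20.  21.  71.  -0.  88. -76.] F [ 0.1  0.3 -1. ] T [ 0.04 -0.02  0.  ] w 0.197
shift cm [ 0.02 -0.05  3.23] twist -0.1
n 47 slope 0.001 deg 0.06 res 0.26
off ring -0.48770366251427 tip -0.5479937799841677
50 rod mean [561.66851296 -80.34210251 229.07184553]
along-view slope 0.0002183336003635432 offset 3.183157978513833
```

step_arm(plan="0 0 0.7 0 5;0 0 1.5 0 5;0 0 2.5 0 5;0 0 3.5 0 5;0 0 4.2 0 5;0 0 4.5 0 5;0 0 4.5 0 5;0 0 4.5 0 5")

```text
time_s: 21.0
eef_pos: [559.0, -82.4, 257.6]
ee_rot: [0.0, 0.297, 0.955, -0.0]
force: [0.6, -0.8, -0.5]
grip_width: 0.198
```

```bash
python3 g.py 558.6 -82.6 184.8 55.5; python3 - <<'E'
from rod import *
im,d=cams.capture('scene'); np.savez('scene6.npz',im=im,d=d); t=readout.sense()['eef_pos']
u,v=proj('scene',[558,-82,125])[0].astype(int); h=30; print(u,v)
th=np.linspace(0,2*np.pi,60)
big=cv2.resize(im[v-h:v+h,u-h:u+h],(600,600),interpolation=cv2.INTER_CUBIC)
for c,col in(((558.6,-82.6),(255,0,255)),):
    for r,z in((10,117),(15,117),(88,103)):
        P=proj('scene',np.c_[c[0]+r*np.cos(th),c[1]+r*np.sin(th),0*th+z]); Q=((P-[u-h,v-h]+.5)*10-.5).astype(int)
        cv2.polylines(big,[Q.reshape(-1,1,2)],True,col,1)
cv2.imwrite('pics/c5.png',big[...,::-1])
E
```

```text
at [559.  -82.4 257.6] yang 55.5 zdir [ 0.001 -0.    -1.   ] j [-20.  22.  76.  -0.  82. -76.] F [ 0.6 -0.8 -0.5] T [ 0.04 -0.02  0.05] w 0.198
shift cm [ 0.03 -0.04  7.28] twist -0.0
235 188
```

View pics/c5.png

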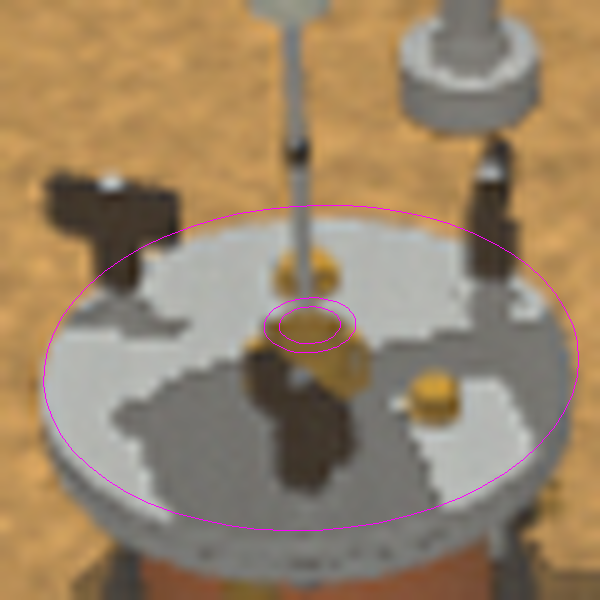

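The rod (x≈304) is centred over the port (x≈305 once the camera bias is removed), and the tip is about 13 mm above the rim. I'm lowering it.

step_arm(plan="0 0 0.5 0 5;0 0 1.2 0 5;0 0 2 0 5;0 0 2.8 0 5;0 0 3.6 0 5;0 0 4.4 0 5;0 0 5.2 0 5;0 0 6 0 5;0 0 6.5 0 5;0 0 6.5 0 5")

```text
time_s: 22.05
eef_pos: [558.7, -82.3, 191.5]
ee_rot: [-0.001, 0.297, 0.955, 0.0]
force: [-0.0, -0.4, -0.7]
grip_width: 0.194
```

step_arm(plan="0 0 0.4 0 5;0 0 0.8 0 5;0 0 0.8 0 5;0 0 0.8 0 5;0 0 0.8 0 5")

```text
time_s: 22.55
eef_pos: [559.0, -82.4, 184.5]
ee_rot: [0.0, 0.297, 0.955, -0.0]
force: [0.4, 0.2, 0.2]
grip_width: 0.198
```

```bash
python3 g.py 558.6 -82.6 184.8 55.5; python3 - <<'E'
from rod import *
im,d=cams.capture('scene'); np.savez('scene7.npz',im=im,d=d); t=readout.sense()['eef_pos']
u,v=235,180; h=30; p=rod(im,t,np.arange(t[2]-60,t[2]-20,2)); print('off',np.polyval(p,t[2]-50))
print('pred rows: ring',proj('scene',[t[0],t[1],t[2]-67.8]),'collar bottom',proj('scene',[t[0],t[1],t[2]-12.8]))
cv2.imwrite('pics/c6.png',cv2.resize(im[v-h:v+h,u-h:u+h],(600,600),interpolation=cv2.INTER_CUBIC)[...,::-1])
E
```

```text
at [559.  -82.4 184.5] yang 55.5 zdir [ 0. -0. -1.] j [-20.  25.  83.   0.  72. -76.] F [0.4 0.2 0.2] T [ 0.02  0.03 -0.  ] w 0.198
shift cm [ 0.02 -0.04 -0.03] twist -0.0
n 2 slope 0.0446 deg 2.55 res 0.0
off -2.022123166311636
pred rows: ring [[235.48416598 190.21662178]] collar bottom [[234.73931541 176.43762705]]
```

View pics/c6.png

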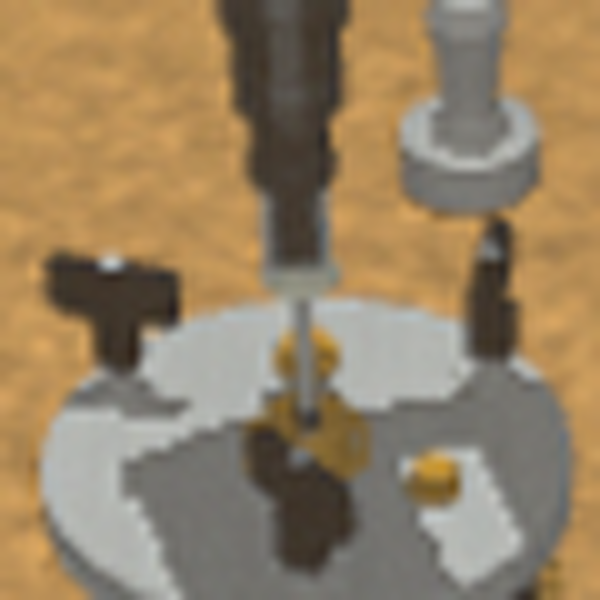

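The ring sits in the port's mouth: ring at (308,415), expected mouth centre about (306,417). Wrist forces are near zero, so I'm handing in.

```bash
python3 -c "
from h import *
s=readout.sense();print(s['time_s'],s['force'],abs(s['dq']).max(),s['grip_width']);print(workorder.finish_job())"
```

```text
22.6 [-0.12435818 -0.9104928   0.04512819] 0.0017895505554540133 0.19845299649803944
the job is handed in; nothing more can be done
None
```

I turned all three bolts clockwise to their stops, took the long probe from the rack and lowered it into the port. I handed the job in at 22.6 s, still holding the probe; no verdict came back.

- **Bolts:** Turning torque rose sharply at the end of each bolt (about 2.9, 5.8 and 2.2 N m). A later top view showed the handles at about 92°, 42° and 129°, as expected from where the gripper met each stop.
- **Probe at the end:** The gripper opening fits the 18 mm insulator, the wrist force was under 1 N, and the arm was practically still. The ring lined up with the port mouth to within about 1 mm in the scene view.
- **Upright:** The rod was within 0.1° of vertical in the scene view, checked with the tool turned two ways before lowering.
- **Disagreements and limits:**
  - The two cameras differed by 4–6 mm on the boiler's position. I relied on the bolt contacts and the top camera, which agreed to about 1–2 mm.
  - Centring along the scene camera's line of sight was only checked that way. A rough depth reading from that camera suggested it could be about 2–3 mm off.
  - The last automatic rod fit, with the probe in the port, had only two usable points, so I judged that check by eye.

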